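Load the round-window filter into the microscope lamp housing

ROBOT

A 6-joint arm with a two-finger parallel gripper is mounted at the origin on the work surface. World frame = base frame: x ahead of the robot, y to its left, z up, the work surface at z = 0. Lengths are in m, angles in degrees, forces in N, time in s.
With the tool pointing down it reaches from about 0.425 to 0.95 m from the base axis. Payload 14.7 kg.
Tool frame: the origin (TCP) lies midway between the tips of the shut fingers; the grasp point (between the pads) lies 19 mm behind it (manip.grip_point_offset is the distance from the TCP to the grasp point, in m); z points along the fingers, y is the line along which they close (so a half turn about z gives the same grasp; the last joint's range is limited). The gripper opens to 85 mm and grips with 20 to 120 N. Pads are 22 mm wide; open, the fingers measure 114 mm over their backs; the gripper's body (76 mm by 85 mm) begins 54 mm behind the grasp point. The pads swing forward as they close: fully open they stand 13 mm farther back than shut.
Start: joints at [-67.3, 27.513, 91.461, -0, 61.026, -2.67], TCP at [0.279, -0.587, 0.231] pointing down, gripper open.
Joint ranges: [-157.49, 157.49], [-46.99, 117.5], [13.45, 153.17], [-89.5, 269.5], [5.16, 153.95], [-167.48, 167.48]. Speed limits (degrees/s): [108.29, 108.29, 136.94, 172.46, 172.46, 172.46].

INTERFACE

Orientations are given as [roll, pitch, yaw] about the fixed x, y, z axes, in that order (R = Rz(yaw) Ry(pitch) Rx(roll)).
In Python, from cell import manip gives the robot as it stands.
- The arm moves only by the tool move_arm, never from a script. Its argument "commands" is a list of rows, each a list of 3 entries, a list of its own where there are three numbers: the shift along the world's x, y, z in m, then the turn, a rotation vector about the world's x, y, z in rad, then the finger opening in m, from 0 to 0.0854. In form: [[[dx, dy, dz], [rx, ry, rz], hand], ...]. A call has 1 to 8 rows; each row is the pose to reach, as a shift and turn from the pose commanded when the call began; what a row does not reach only later rows make up. A row lasts 1/12 s, in which the tool goes at most 41.7 mm and 7.16 degrees, less where a joint would pass 70% of its speed; a pose out of reach is approached as far as the arm can. A call with a gripper value outside its range is refused whole. The fingers move at their own pace and stop on an object; "force" is the grip in N (left out, the last holds). Time passes only in rows, so rows that repeat a pose let the fingers close. It gives the time, the measured TCP pose, the force, the opening and the grip force at its end, in the units of the state.
- manip.observe(): the state, without advancing time (a new reading comes with each control period).
- manip.get_image(name): name is "side" or "top" or "wrist"; returns a dict with "pixels" (480x640x3 uint8, red, green, blue), "intrinsics" (3x3 intrinsics, pixels), "R" (3x3) and "t" (3): a world point X has camera coordinates R X + t. Camera axes: x right, y down, z forward; pixel columns grow to the right and rows downward; lengths in m; the calibration is good to about 2 mm. A picture is of the moment at which its call begins. There is no depth.
- manip.hand_in(): hands the job in; it is judged then, once.
The state is a dict: "t": time; "qpos": joint angles; "qvel": joint speeds; "tau": joint torques, N m; "position": TCP position; "eef_rot": TCP orientation; "ft_force": force on the tool from outside, world axes, zero at the start; "torque": the same for the moment, N m; "opening": opening from 0.0 (shut) to 1.0 (fully open); "gripper_force": force on a finger pad.
Only numpy, scipy, OpenCV 4.12 (cv2) and the standard library are available. Lean on these libraries where they do the work, as an engineer would, in place of code of your own. Each camera call takes 0.05 s, during which the arm holds its last target. There are 200 camera calls.

TASK

Put the filter with the single round window into the slot of the lamp housing: swing the sprung shutter aside until its knob is past the catch, push the knob down so that the catch alone holds the shutter open, then take the filter from the slanted rack, turn it upright and let it drop fully home in the slot. Finally pull the knob up again and let the shutter return until it is fully shut over the slot. Leave the other filters in the rack and everything else on the table where they are.

Things in the scene. Friction and masses are not known exactly. Their poses are not given: they have to be found in the camera images.
- lamp_housing: White lamp housing, a box 200 x 200 mm and 100 mm high with black fins, fixed to the table. Origin: centre of its underside, on the table; x and y along its sides, z up. Its place and yaw vary.
- slot (a point): Centre of the mouth of the filter slot in the flat top of the housing (100 mm above the table), steel-trimmed. In housing axes it is 10 mm wide along x, 50 mm long along y, and a straight vertical pocket 84 mm deep with a floor. Covered by the shutter at first.
- pivot (a point): Point on the housing's top face on the shutter's vertical pivot axis, 70 mm from the slot centre towards the housing's -y. The pivot post with its spring coil is 34 mm high, 20 mm across.
- shutter (a joint): Angle (rad) of the steel shutter arm (32 mm wide), turning level about the pivot over the housing's top. 0 = shut: arm along the housing's +y from the pivot, over the slot. Positive = counter-clockwise from above, knob end towards housing -x; ends at 1.40. A torsion spring drives it to 0: 0.15 N m when shut, 0.5 at 1.2 rad (4 N at the knob). Its outer end's top is 19 mm above the housing's.
- plunger (a joint): How far (m) the knob and its steel pin are pushed down through the arm's end: 0 = up, 0.011 = fully down; it stays where left (2 N friction). Up, the pin clears the catch by 4 mm; down it stands 7 mm deep behind it. Push it down with the arm beyond 1.17 rad; then the spring rests the pin on the catch at about 1.15 rad. From 1.00 to 1.15 rad the catch is in the pin's way.
- knob (a point): Centre of the black round knob, 24 mm diameter, 24 mm high, vertical axis, on the outer end of the shutter arm 125 mm from the pivot; with the plunger up its underside is 31 mm and its top 55 mm above the housing's top face (11 mm lower when pushed down).
- catch (a point): Top centre of the fixed steel catch lug on the housing's top: 8 mm thick along the knob's path, 18 mm long radially, 10 mm high, 125 mm from the pivot at the 1.078 rad angle of the shutter.
- filter_rack: Fixed slanted aluminium rack, grey base 110 x 236 mm. Origin: centre of underside; three filter places along its y, 75 mm apart. The filters lean 0.60 rad (34 deg) from vertical, tops towards the rack's -x (the robot). Its back plate supports the lower 42 mm of a filter's underside, its front lip covers 14 mm of the upper face; the rest is free. Place and yaw vary.
- filter_round: The wanted filter: flat black plate 6 mm thick (its x), 44 wide (y), 80 tall (z) with ONE ROUND white window 32 mm across; 35 to 70 g. Origin: plate centre; z up along the leaning plate, x to its upper face. Its rack place varies. It goes upright into the slot, thickness across the slot's 10 mm; home, its centre is 56 mm above the table, its top edge 4 mm below the housing's top.
- filter_square: Same plate with a square white window: not wanted, stays in the rack. Axes as filter_round.
- filter_twin: Same plate with two small round windows: not wanted, stays in the rack. Axes as filter_round.
- dish: Small open glass dish, 60 mm across, 14 mm high, on the table between robot and rack; bystander. Origin: centre of underside.
- tip_box: White box 85 x 120 x 55 mm at the back; bystander. Origin: centre of underside.
- media_bottle: Bottle 54 mm across, 120 mm tall at the back; bystander. Origin: centre of underside.
- oil_jar: Amber jar 60 mm across, 70 mm tall at the back; bystander. Origin: centre of underside.
- objective: Microscope objective 33 mm across, 42 mm tall standing at the left; bystander. Origin: centre of underside.
Things that resemble listed ones, but are neither listed nor needed, are in the scene too. What is shaped like the filter_round but brown, orange or pink is not meant.

How it is judged (in metres and radians):
On the way, in this order (a step that is already met when the one before it is completed fails the run):
1. the shutter is swung open and held by the catch alone: shutter beyond 1.08 rad, knob pushed down more than 7 mm, gripper away from the knob (grasp point over 50 mm off) (value of joint shutter above 1.08 rad and value of joint plunger above 0.007 m and distance between the grasp point and knob above 0.05 m), for 0.2 s.
2. the round-window filter is home in the slot (centre less than 66 mm above the table, within 10 mm of the slot's centre, upright within 0.12 rad) while the latched shutter is still open (height (world z) of filter_round below 0.066 m and horizontal distance between filter_round and slot below 0.01 m and angle between the z axis of filter_round and the z axis of lamp_housing, either way round below 0.12 rad and value of joint shutter above 1.08 rad), for 0.2 s.
At the end, for the whole second after the job is handed in: The round-window filter rests in the slot (centre below 66 mm, within 10 mm of the slot's centre, upright within 0.12 rad), the shutter is shut (below 0.04 rad) and its knob is up (pushed down less than 6 mm) (height (world z) of filter_round below 0.066 m and horizontal distance between filter_round and slot below 0.01 m and angle between the z axis of filter_round and the z axis of lamp_housing, either way round below 0.12 rad and value of joint shutter below 0.04 rad and value of joint plunger below 0.006 m and linear speed of filter_round below 0.02 m/s); the robot touches nothing.
It fails at once if one of the other filters moved by more than 20 mm (distance of any of filter_square, filter_twin from where it was at the start of the episode above 0.02 m).
It fails at once if another thing on the table (dish, box, bottle, jar, objective) moved by more than 30 mm (distance of any of dish, tip_box, media_bottle, oil_jar, objective from where it was at the start of the episode above 0.03 m).
It also fails if it takes over 72 s, if anything falls off the work surface, if the arm or the gripper's body presses on something with over 40 N, if the wrist force passes 120 N, or if a joint passes its speed limit or range.

## Working session

There is one attempt and no reset: what is moved stays moved. The work goes in short steps, Python scripts to look and compute and a tool call to move; the robot and the scene stay as the last step left them, time stands still between calls to the robot, and variables do not carry over. Pictures are saved under pics/ and viewed, at most 10 in all, crops included, and the job is handed in when it is done.

Besides the shell and the picture viewer there is one more tool, called after "Request:" by a JSON object that holds its "fn" and its "kwargs", one argument or row to a line. move_arm: Moves the arm, as the interface text tells. Its arguments: {"type":"object","properties":{"commands":{"type":"array"},"force":{"type":"number"}},"required":["commands"]}

```bash
ls; mkdir -p pics; python3 - <<'E'
from cell import manip
import cv2,pickle
s=manip.observe();print(s, manip.grip_point_offset)
d={}
for n in("side","top"):
    i=manip.get_image(n);d[n]=i;cv2.imwrite(f"pics/{n}0.png",i["pixels"][:,:,::-1]);print(n,i["intrinsics"].tolist(),i["R"].tolist(),i["t"])
pickle.dump(d,open("im0.pkl","wb"))
E
```

```text
pics
{'t': 0.0, 'qpos': array([-6.72990932e+01,  2.75492019e+01,  9.14939669e+01, -6.00388800e-06,
        6.10270173e+01, -2.66904699e+00]), 'qvel': array([-0.01082348,  0.07029941,  0.04741968,  0.02589399, -0.01078723,
        0.03701348]), 'tau': array([ 1.43244171e-03, -9.50627303e+01, -4.30187595e+01,  5.02009766e-05,
        1.22812676e-02, -2.61446075e-05]), 'position': array([ 0.27836625, -0.58691289,  0.23067839]), 'eef_rot': array([-1.79929890e+02, -3.26309815e-03,  2.53699547e+01]), 'ft_force': array([0.2621661 , 0.14018942, 0.27451229]), 'torque': array([-0.02274001, -0.01804219,  0.03202062]), 'gripper_force': 0.0, 'opening': 1.0030342701954327} 0.0187
side [[570.7972413761473, 0.0, 315.9281141511598], [0.0, 570.7972413761473, 250.30789057599765], [0.0, 0.0, 1.0]] [[-0.905096377816734, -0.42520386586782083, -0.001489736247988128], [-0.290092831742121, 0.6200506421097914, -0.728960458592284], [0.31088051697535796, -0.6593473088367738, -0.6845541837538055]] [0.53092127 0.26488962 1.47182267]
top [[574.1005312534497, 0.0, 313.3859934802565], [0.0, 574.1005312534497, 238.096197721349], [0.0, 0.0, 1.0]] [[-0.023061782896118425, -0.9996248951285308, 0.014772379934392692], [-0.9991714167410426, 0.02255062421362667, -0.03388140072773788], [0.033535565260631305, -0.015541505295483586, -0.9993166802749767]] [-0.0274201   0.57384025  1.51741219]
```

View pics/top0.png

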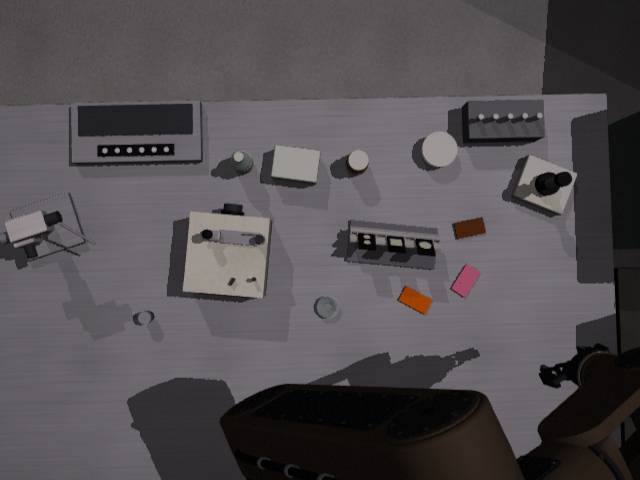

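View pics/side0.png

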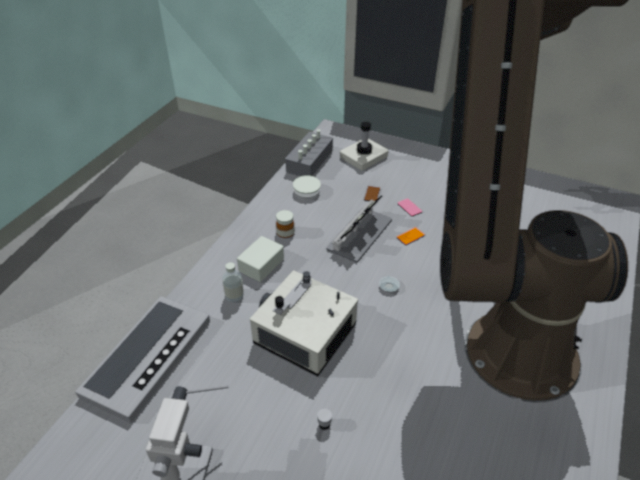

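```bash
python3 - <<'E'
import cv2,numpy as np
a=cv2.imread("pics/top0.png")
h=cv2.resize(a[195:305,170:290],None,fx=5,fy=5,interpolation=cv2.INTER_CUBIC)
r=cv2.resize(a[210:280,335:455],None,fx=5,fy=5,interpolation=cv2.INTER_CUBIC)
cv2.imwrite("pics/hz.png",cv2.convertScaleAbs(h,alpha=1.2));cv2.imwrite("pics/rz.png",cv2.convertScaleAbs(r,alpha=1.5))
E
```

```text
(no output)
```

View pics/hz.png

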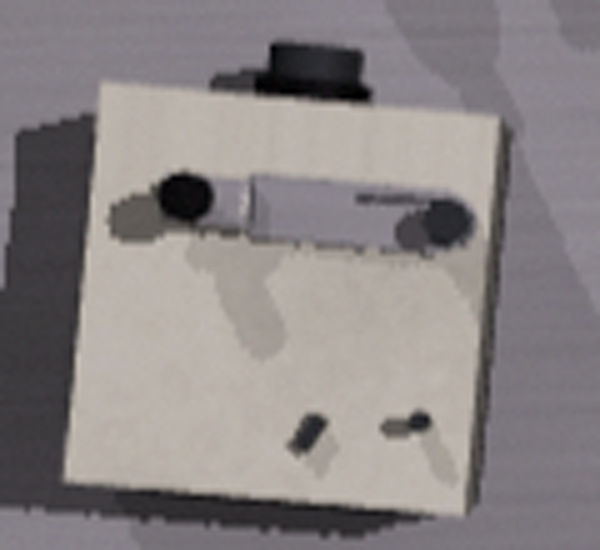

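View pics/rz.png

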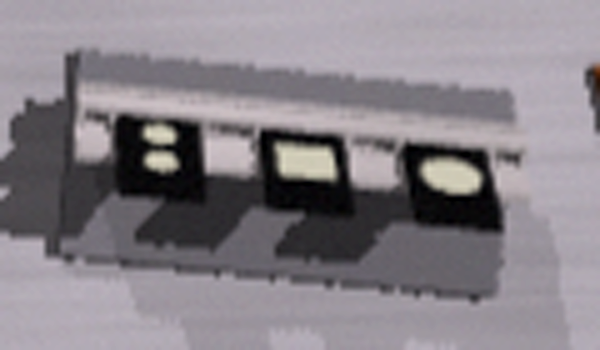

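The top view shows the knob at (207,234), the pivot at (260,239) and the catch at (232,282), so housing +y points roughly along world +y. The round-window filter is the rightmost one, at about (425,245).

```bash
cat > h.py <<'E'
import numpy as np,pickle,cv2
def bp(im,uv,z):
    K,R,t=im["intrinsics"],np.array(im["R"]),np.array(im["t"])
    d=R.T@np.linalg.solve(K,[*uv,1]);c=-R.T@t
    return c+d*(z-c[2])/d[2]
def pr(im,X):
    p=(np.array(X)@np.array(im["R"]).T+im["t"])@np.array(im["intrinsics"]).T
    return p[...,:2]/p[...,2:]
E
python3 - <<'E'
from h import *
d=pickle.load(open("im0.pkl","rb"));T=d["top"]
c=lambda x,y,o:( (x+.5)/5-.5+o[0],(y+.5)/5-.5+o[1])
H=(170,195);R=(335,210)
cor=[bp(T,c(*p,H),.1) for p in[(100,82),(503,118),(467,515),(65,483)]]
print("corners",np.round(cor,4),"centre",np.mean(cor,0))
k=bp(T,c(186,197,H),.155);p=bp(T,c(449,222,H),.134);ca=bp(T,c(308,433,H),.11)
print(k,p,ca)
yaw=np.arctan2(*(-(k-p)[:2]*[1,-1]))
print("yaw knob",np.degrees(yaw),np.linalg.norm((k-p)[:2]),np.linalg.norm((ca-p)[:2]),np.degrees(np.arctan2(-(ca-p)[0],(ca-p)[1]))-61.8)
e=np.array(cor[0])-cor[1];print(np.degrees(np.arctan2(-e[0],e[1])));e=np.array(cor[3])-cor[2];print(np.degrees(np.arctan2(-e[0],e[1])))
for q in[(417,220),(502,230)]:print("ftop",bp(T,c(*q,R),.085))
print("win",bp(T,c(450,175,R),.055))
for q in[(70,255),(478,297)]:print("rack",bp(T,c(*q,R),.01))
E
```

```text
corners [[0.6448 0.2687 0.1   ]
 [0.6223 0.0678 0.1   ]
 [0.4246 0.0898 0.1   ]
 [0.4453 0.2892 0.1   ]] centre [0.53423049 0.17888913 0.1       ]
[0.58381327 0.21745639 0.155     ] [0.5696684 0.0932159 0.134    ] [0.46760561 0.16684771 0.11      ]
yaw knob -6.495198596087102 0.12504309569495606 0.1258509276683556 -7.608051438540166
-6.381487725639344
-5.922319835974428
ftop [ 0.5252642 -0.3034894  0.085    ]
ftop [ 0.51920597 -0.34654347  0.085     ]
win [ 0.5482184  -0.32722377  0.055     ]
rack [ 0.51109028 -0.1327483   0.01      ]
rack [ 0.4837066  -0.34968429  0.01      ]
```

Request:
{"fn": "move_arm", "kwargs": {
  "commands": [
    [[0.2,0.26,0.06],[0,0,1.0],0.085],
    [[0.2,0.26,0.06],[0,0,1.0],0.085],
    [[0.2,0.26,0.06],[0,0,1.0],0.085],
    [[0.2,0.26,0.06],[0,0,1.0],0.085],
    [[0.2,0.26,0.06],[0,0,1.0],0.085],
    [[0.2,0.26,0.06],[0,0,1.0],0.085],
    [[0.2,0.26,0.06],[0,0,1.0],0.085],
    [[0.2,0.26,0.06],[0,0,1.0],0.085]
  ]
}}

```text
t: 0.77
position: [0.4791, -0.3255, 0.2915]
eef_rot: [-180.0, -0.0, 83.0]
ft_force: [0.0, -1.1, 0.2]
opening: 0.995
gripper_force: 0.0
```

Request:
{"fn": "move_arm", "kwargs": {
  "commands": [
    [[0.0,0.0,0],[0,0,0.05],0.085],
    [[0.0,0.0,0],[0,0,0.05],0.085]
  ]
}}

```text
t: 0.93
position: [0.4797, -0.3256, 0.2915]
eef_rot: [180.0, 0.0, 85.9]
ft_force: [-0.6, 0.2, -0.8]
opening: 0.995
gripper_force: 0.0
```

```bash
python3 - <<'E'
from cell import manip
import cv2,pickle
s=manip.observe();print(s["t"],s["position"],s["eef_rot"],s["qpos"].round(1))
i=manip.get_image("wrist");pickle.dump(i,open("w1.pkl","wb"));cv2.imwrite("pics/w1.png",i["pixels"][:,:,::-1]);print(-i["R"].T@i["t"],i["R"])
E
```

```text
0.9333 [ 0.47971176 -0.3255562   0.29149785] [1.79982472e+02 8.38824297e-03 8.58994616e+01] [-37.2  18.6  96.7   0.   64.6 -33.1]
[ 0.48635897 -0.24183304  0.43392974] [[ 9.97448483e-01 -7.13850892e-02  8.32111515e-04]
 [-6.77210197e-02 -9.42434108e-01  3.27462693e-01]
 [-2.25917433e-02 -3.26683518e-01 -9.44863743e-01]]
```

View pics/w1.png

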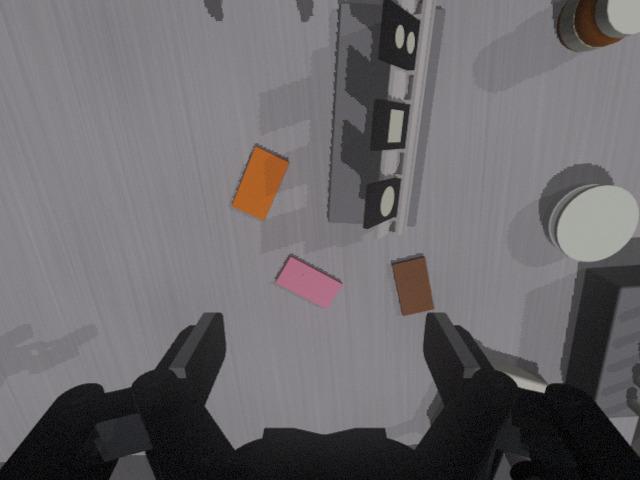

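The wrist view shows the round-window filter with its window at about (387,202) and its top edge at about x = 366, y from 185 to 227. Next I fit its pose from the top and wrist views together.

```bash
python3 - <<'E'
from h import *
from scipy.optimize import least_squares
from scipy.spatial.transform import Rotation as Ro
T=pickle.load(open("im0.pkl","rb"))["top"];W=pickle.load(open("w1.pkl","rb"));S=pickle.load(open("im0.pkl","rb"))["side"]
def blob(im,roi,dark):
    x0,y0,x1,y1=roi;g=cv2.cvtColor(im["pixels"],cv2.COLOR_RGB2GRAY)[y0:y1,x0:x1]
    m=(g<35 if dark else g>140).astype(np.uint8)
    n,l,st,c=cv2.connectedComponentsWithStats(m)
    k=1+np.argmax(st[1:,4]);cn=max(cv2.findContours((l==k).astype(np.uint8),0,2)[0],key=cv2.contourArea)
    r=cv2.minAreaRect(cn);ap=cv2.approxPolyDP(cv2.convexHull(cn),3 if im is W else 2,True)[:,0]+[x0,y0]
    return c[k]+[x0,y0],st[k,4],ap
for im,r1,r2 in((T,(414,236,437,254),(412,236,440,260)),(W,(375,180,400,218),(355,165,410,235))):
    print("win",blob(im,r1,0)[:2]);print("plate",*blob(im,r2,1))
g=cv2.cvtColor(T["pixels"],cv2.COLOR_RGB2GRAY)[236:260,412:440];print(g[::2,::2])
E
```

```text
Traceback (most recent call last):
ValueError: attempt to get argmax of an empty sequence
```

```bash
python3 - <<'E'
from h import *
from scipy.optimize import least_squares
from scipy.spatial.transform import Rotation as Ro
T=pickle.load(open("im0.pkl","rb"))["top"];W=pickle.load(open("w1.pkl","rb"))
def win(im,seed):
    g=cv2.cvtColor(im["pixels"],cv2.COLOR_RGB2GRAY);v=int(g[seed[1],seed[0]])
    m=(g>v*0.6).astype(np.uint8);n,l,st,c=cv2.connectedComponentsWithStats(m);k=l[seed[1],seed[0]]
    return c[k],st[k,4],v,st[k]
def plate(im,roi):
    x0,y0,x1,y1=roi;g=cv2.cvtColor(im["pixels"],cv2.COLOR_RGB2GRAY)[y0:y1,x0:x1]
    m=(g<30).astype(np.uint8);n,l,st,c=cv2.connectedComponentsWithStats(m);k=1+np.argmax(st[1:,4])
    cn=max(cv2.findContours((l==k).astype(np.uint8),0,2)[0],key=cv2.contourArea)
    return st[k],(cv2.boxPoints(cv2.minAreaRect(cn))+[x0,y0]).round(1).tolist(),(cv2.approxPolyDP(cn,2,True)[:,0]+[x0,y0]).tolist()
wt,ww=win(T,(425,245)),win(W,(387,202));print(wt,ww)
print(plate(T,(410,234,442,262)),plate(W,(355,165,410,235)))
# fit: window centres + outermost top corners (y=+22 left/upper, y=-22)
obs=[(T,(0,0),wt[0]),(T,1,(418.2,253.8)),(T,-1,(435.2,255.8)),(W,(0,0),ww[0]),(W,1,(368,184)),(W,-1,(364,227))]
def f(p,o=obs):
    R=Ro.from_euler("ZY",[p[3],-.6]).as_matrix();r=[]
    for im,s,uv in o:
        X=np.array([3,0,0]) if s==(0,0) else np.array([-3,22*s,40])
        r+=list(pr(im,R@X+p[:3])-uv)
    return np.array(r)
q=least_squares(f,[.55,-.327,.055,-.12]);print(q.x,np.degrees(q.x[3]),q.fun.round(1))
E
```

```text
(array([424.86153846, 244.72307692]), np.int32(65), 134, array([419, 242,  12,   7,  65], dtype=int32)) (array([386.94936709, 200.93670886]), np.int32(316), 154, array([380, 186,  15,  31, 316], dtype=int32))Traceback (most recent call last):
  File "<stdin>", line 15, in <module>
  File "<stdin>", line 11, in plate
    return _wrapfunc(a, 'argmax', axis=axis, out=out, **kwds)
    return bound(*args, **kwds)
ValueError: attempt to get argmax of an empty sequence
```

```bash
cat > fit.py <<'E'
from h import *
from scipy.optimize import least_squares
from scipy.spatial.transform import Rotation as Ro
T=pickle.load(open("im0.pkl","rb"))["top"];W=pickle.load(open("w1.pkl","rb"))
def plate(im,roi):
    x0,y0,x1,y1=roi;g=cv2.cvtColor(im["pixels"],cv2.COLOR_RGB2GRAY)[y0:y1,x0:x1]
    m=(g<.5*g.min()+.25*np.median(g)).astype(np.uint8);n,l,st,c=cv2.connectedComponentsWithStats(m);k=1+np.argmax(st[1:,4])
    cn=max(cv2.findContours((l==k).astype(np.uint8),0,2)[0],key=cv2.contourArea)
    return g.min(),np.median(g),st[k],(cv2.approxPolyDP(cn,2,True)[:,0]+[x0,y0]).tolist()
print(plate(T,(410,234,442,262)),plate(W,(355,165,410,235)))
wt,ww=(424.86,244.72),(386.95,200.94)
obs=[(T,(0,0),wt),(T,1,(418.2,253.8)),(T,-1,(435.2,255.8)),(W,(0,0),ww),(W,1,(368,184)),(W,-1,(364,227))]
def f(p,o=obs):
    R=Ro.from_euler("ZY",[p[3],-.6]).as_matrix();r=[]
    for im,s,uv in o:
        X=np.array([3,0,0]) if s==(0,0) else np.array([-3,22*s,40])
        r+=list(pr(im,R@X*.001+p[:3])-uv)
    return np.array(r)
q=least_squares(f,[.55,-.327,.055,-.12]);print(q.x,np.degrees(q.x[3]),q.fun.round(1))
E
python3 fit.py
```

```text
(np.uint8(0), np.float64(69.0), array([  6,   5,  19,  17, 159], dtype=int32), [[416, 239], [418, 253], [434, 255], [432, 245], [430, 249], [422, 249], [417, 244], [420, 240], [431, 243], [430, 240]]) (np.uint8(30), np.float64(97.0), array([11, 17, 11, 13, 61], dtype=int32), [[374, 182], [373, 185], [367, 185], [369, 187], [366, 194], [372, 191], [375, 193]])
[ 0.54700124 -0.32848169  0.05685527 -0.12522827] -7.175051100711067 [ 0.6 -0.6  0.1 -0.1  0.3 -0.3  0.8 -0.1 -0.5 -0.1 -0.6 -0.2]
```

Request:
{"fn": "move_arm", "kwargs": {
  "commands": [
    [[0.104,0.543,-0.06],[0,0,-0.04],0.085],
    [[0.104,0.543,-0.06],[0,0,-0.04],0.085],
    [[0.104,0.543,-0.06],[0,0,-0.04],0.085],
    [[0.104,0.543,-0.06],[0,0,-0.04],0.085],
    [[0.104,0.543,-0.06],[0,0,-0.04],0.085],
    [[0.104,0.543,-0.06],[0,0,-0.04],0.085],
    [[0.104,0.543,-0.06],[0,0,-0.04],0.085],
    [[0.104,0.543,-0.06],[0,0,-0.04],0.085]
  ]
}}

```text
t: 1.65
position: [0.5405, -0.0015, 0.2548]
eef_rot: [-180.0, 0.0, 83.0]
ft_force: [1.4, 0.5, 0.0]
opening: 0.996
gripper_force: 0.0
```

Request:
{"fn": "move_arm", "kwargs": {
  "commands": [
    [[0.0433,0.219,-0.055],[0,0,0.01],0.085],
    [[0.0433,0.219,-0.055],[0,0,0.01],0.085],
    [[0.0433,0.219,-0.055],[0,0,0.01],0.085],
    [[0.0433,0.219,-0.055],[0,0,0.01],0.085],
    [[0.0433,0.219,-0.055],[0,0,0.01],0.085],
    [[0.0433,0.219,-0.055],[0,0,0.01],0.085],
    [[0.0433,0.219,-0.055],[0,0,0.01],0.085]
  ]
}}

```text
t: 2.23
position: [0.5843, 0.2195, 0.1982]
eef_rot: [-179.9, 0.0, 83.7]
ft_force: [-1.0, -0.8, -0.5]
opening: 0.991
gripper_force: 0.0
```

```bash
python3 - <<'E'
from cell import manip
import cv2,pickle
s=manip.observe();print(s["t"],s["position"],s["eef_rot"],s["qpos"].round(1))
i=manip.get_image("wrist");pickle.dump(i,open("w2.pkl","wb"));cv2.imwrite("pics/w2.png",i["pixels"][:,:,::-1])
E
```

```text
2.2333 [0.58431992 0.21946013 0.19819598] [-1.79897384e+02  1.30911429e-02  8.37244819e+01] [17.8 27.4 96.9  0.  55.8 24. ]
```

View pics/w2.png

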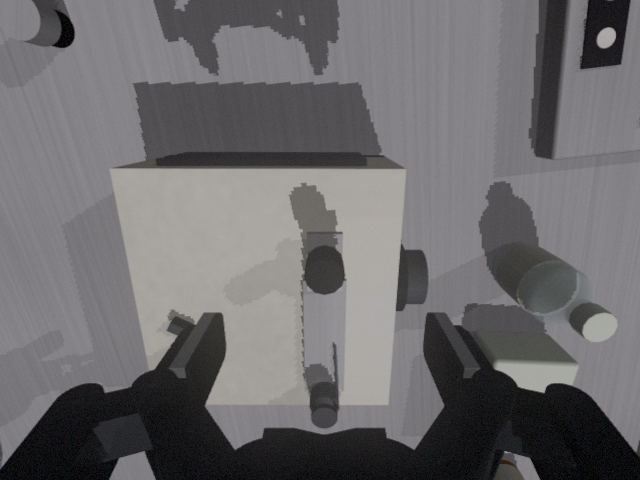

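```bash
python3 - <<'E'
from h import *
W=pickle.load(open("w2.pkl","rb"))
k=bp(W,(325,262),.155);print(k, pr(W,[.5838,.2175,.155]),pr(W,[.5838,.2175,.131]),pr(W,[.5697,.0932,.134]))
g=cv2.cvtColor(W["pixels"],cv2.COLOR_RGB2GRAY)
print(g[262,295:355:3]);print(g[238:300:3,325])
for p in((113,169),(405,168)):print(bp(W,p,.1))
E
```

```text
[0.58638906 0.22735936 0.155     ] [322.39231327 278.18517198] [322.61415342 262.37497261] [322.2291757 418.4638586]
[154 156 136  95  52  54  61  59  58  60  60  55  59  61  55  53 136 169
 170 170]
[ 91  88  86  55  55  58  51  55  60  62  59  58  57  59  61  59  67  62
  60 134 142]
[0.44928013 0.28773339 0.1       ]
[0.64489982 0.26695313 0.1       ]
```

The wrist view shows the knob at (325,268) and the pivot at (323,405), both within about 2 px of the prediction. I descend and grip.

Request:
{"fn": "move_arm", "kwargs": {
  "commands": [
    [[0.0005,-0.002,-0.035],[0,0,0],0.085],
    [[0.0005,-0.002,-0.066],[0,0,0],0.085],
    [[0.0005,-0.002,-0.066],[0,0,0],0.02],
    [[0.0005,-0.002,-0.066],[0,0,0],0.015],
    [[0.0005,-0.002,-0.066],[0,0,0],0.015],
    [[0.0005,-0.002,-0.066],[0,0,0],0.015],
    [[0.0005,-0.002,-0.066],[0,0,0],0.015],
    [[0.0005,-0.002,-0.066],[0,0,0],0.015]
  ],
  "force": 40
}}

```text
t: 2.95
position: [0.5845, 0.2151, 0.1356]
eef_rot: [180.0, -0.0, 83.8]
ft_force: [-3.1, 0.9, 1.0]
opening: 0.267
gripper_force: 39.1
```

```bash
python3 - <<'E'
import numpy as np
y=np.radians(-6.3);f=lambda p:.125*np.array([-np.sin(p+y),np.cos(p+y)])
for a,ps in((0,np.arange(.08,.65,.08)),(.64,np.arange(.72,1.3,.08)),(1.28,np.arange(1.2,.6,-.08)),(1.26,np.arange(1.2,.5,-.09))):
    print(a,[(round(p-a,2),*(f(p)-f(a)).round(4).tolist()) for p in ps])
E
```

```text
0 [(np.float64(0.08), -0.01, 0.0007), (np.float64(0.16), -0.02, 0.0006), (np.float64(0.24), -0.0299, -0.0003), (np.float64(0.32), -0.0398, -0.002), (np.float64(0.4), -0.0495, -0.0045), (np.float64(0.48), -0.0589, -0.0077), (np.float64(0.56), -0.0681, -0.0117), (np.float64(0.64), -0.0769, -0.0164)]
0.64 [(np.float64(0.08), -0.0084, -0.0054), (np.float64(0.16), -0.0164, -0.0114), (np.float64(0.24), -0.0238, -0.0181), (np.float64(0.32), -0.0307, -0.0254), (np.float64(0.4), -0.037, -0.0331), (np.float64(0.48), -0.0427, -0.0414), (np.float64(0.56), -0.0476, -0.05), (np.float64(0.64), -0.0519, -0.0591)]
1.28 [(np.float64(-0.08), 0.0043, 0.009), (np.float64(-0.16), 0.0092, 0.0177), (np.float64(-0.24), 0.0149, 0.026), (np.float64(-0.32), 0.0212, 0.0337), (np.float64(-0.4), 0.0281, 0.041), (np.float64(-0.48), 0.0355, 0.0476), (np.float64(-0.56), 0.0435, 0.0537), (np.float64(-0.64), 0.0519, 0.0591)]
1.26 [(np.float64(-0.06), 0.0033, 0.0067), (np.float64(-0.15), 0.0089, 0.0165), (np.float64(-0.24), 0.0154, 0.0257), (np.float64(-0.33), 0.0227, 0.0342), (np.float64(-0.42), 0.0307, 0.0421), (np.float64(-0.51), 0.0394, 0.0492), (np.float64(-0.6), 0.0488, 0.0555), (np.float64(-0.69), 0.0586, 0.0609)]
```

Request:
{"fn": "move_arm", "kwargs": {
  "commands": [
    [[-0.01,0.0007,0],[0,0,0.08],0.015],
    [[-0.02,0.0006,0],[0,0,0.16],0.015],
    [[-0.0299,-0.0003,0],[0,0,0.24],0.015],
    [[-0.0398,-0.002,0],[0,0,0.32],0.015],
    [[-0.0495,-0.0045,0],[0,0,0.4],0.015],
    [[-0.0589,-0.0077,0],[0,0,0.48],0.015],
    [[-0.0681,-0.0117,0],[0,0,0.56],0.015],
    [[-0.0769,-0.0164,0],[0,0,0.64],0.015]
  ]
}}

```text
t: 3.62
position: [0.5085, 0.1992, 0.1356]
eef_rot: [179.8, 0.0, 120.7]
ft_force: [3.8, 1.8, -1.3]
opening: 0.262
gripper_force: 39.3
```

Request:
{"fn": "move_arm", "kwargs": {
  "commands": [
    [[-0.0084,-0.0054,0],[0,0,0.08],0.015],
    [[-0.0164,-0.0114,0],[0,0,0.16],0.015],
    [[-0.0238,-0.0181,0],[0,0,0.24],0.015],
    [[-0.0307,-0.0254,0],[0,0,0.32],0.015],
    [[-0.037,-0.0331,0],[0,0,0.4],0.015],
    [[-0.0427,-0.0414,0],[0,0,0.48],0.015],
    [[-0.0476,-0.05,0],[0,0,0.56],0.015],
    [[-0.0519,-0.0591,0],[0,0,0.64],0.015]
  ]
}}

```text
t: 4.28
position: [0.4575, 0.14, 0.1357]
eef_rot: [179.8, 0.2, 157.4]
ft_force: [6.7, 4.5, -1.9]
opening: 0.26
gripper_force: 39.3
```

Request:
{"fn": "move_arm", "kwargs": {
  "commands": [
    [[0,0,-0.004],[0,0,0],0.015],
    [[0,0,-0.008],[0,0,0],0.015],
    [[0,0,-0.012],[0,0,0],0.015],
    [[0,0,-0.013],[0,0,0],0.015],
    [[0,0,-0.013],[0,0,0],0.015]
  ]
}}

```text
t: 4.7
position: [0.4586, 0.1406, 0.1239]
eef_rot: [179.8, 0.3, 157.1]
ft_force: [-1.6, 2.2, 36.0]
opening: 0.264
gripper_force: 44.5
```

Request:
{"fn": "move_arm", "kwargs": {
  "commands": [
    [[0.002,0.0045,0.0015],[0,0,-0.04],0.015],
    [[0.0043,0.009,0.0015],[0,0,-0.08],0.015],
    [[0.0058,0.012,0.0015],[0,0,-0.11],0.015],
    [[0.0058,0.012,0.0015],[0,0,-0.11],0.08],
    [[0.0058,0.012,0.0015],[0,0,-0.11],0.085],
    [[0.0058,0.012,0.0015],[0,0,-0.11],0.085],
    [[0.0058,0.012,0.03],[0,0,-0.11],0.085],
    [[0.0058,0.012,0.065],[0,0,-0.11],0.085]
  ]
}}

```text
t: 5.37
position: [0.4594, 0.1509, 0.1852]
eef_rot: [-179.8, -0.2, 150.9]
ft_force: [0.3, -0.1, -1.2]
opening: 0.947
gripper_force: 0.0
```

Request:
{"fn": "move_arm", "kwargs": {
  "commands": [
    [[0.0,0,0.04],[0,0,-0.1],0.085],
    [[0.03,-0.02,0.07],[0,0,-0.22],0.085],
    [[0.06,-0.05,0.08],[0,0,-0.34],0.085],
    [[0.08,-0.06,0.09],[0,0,-0.46],0.085],
    [[0.1,-0.08,0.09],[0,0,-0.58],0.085],
    [[0.1,-0.08,0.09],[0,0,-0.7],0.085],
    [[0.1,-0.08,0.09],[0,0,-0.82],0.085],
    [[0.1,-0.08,0.09],[0,0,-0.94],0.085]
  ]
}}

```text
t: 6.03
position: [0.5613, 0.0708, 0.276]
eef_rot: [-179.9, 0.0, 96.6]
ft_force: [0.9, 0.0, -0.7]
opening: 0.995
gripper_force: 0.0
```

Request:
{"fn": "move_arm", "kwargs": {
  "commands": [
    [[0.0,0,0.0],[0,0,-0.12],0.085],
    [[0.0,0.0,0.0],[0,0,-0.23],0.085],
    [[0.0,0.0,0.0],[0,0,-0.23],0.085]
  ]
}}

```text
t: 6.28
position: [0.5611, 0.0713, 0.2762]
eef_rot: [-180.0, 0.0, 83.5]
ft_force: [-0.0, -0.1, -0.6]
opening: 0.997
gripper_force: 0.0
```

```bash
python3 - <<'E'
from cell import manip
import cv2,pickle
s=manip.observe();print(s["t"],s["position"],s["eef_rot"],s["qpos"].round(1))
i=manip.get_image("wrist");pickle.dump(i,open("w3.pkl","wb"));cv2.imwrite("pics/w3.png",i["pixels"][:,:,::-1])
E
```

```text
6.2833 [0.56111682 0.07134853 0.27616332] [-1.79954501e+02  1.11431310e-02  8.34781599e+01] [ 4.2 18.2 99.6 -0.  62.2 10.7]
```

View pics/w3.png

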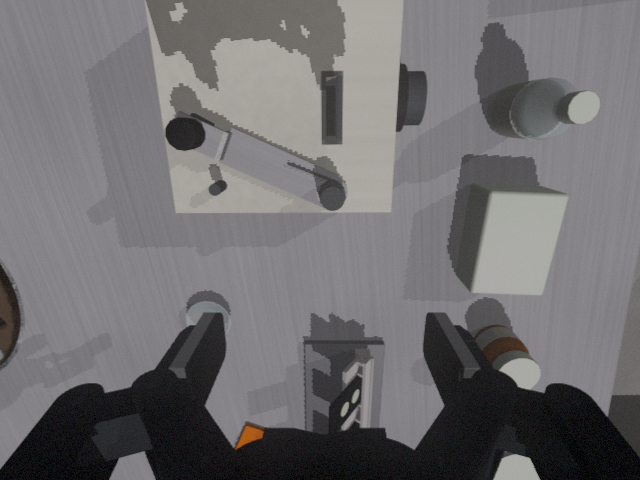

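The shutter is latched open and the slot is clear, with its trim centred at about (332,107). I measure the slot centre from this view.

```bash
python3 - <<'E'
from h import *
W=pickle.load(open("w3.pkl","rb"))
print("trim",bp(W,(332.3,107.5),.1),"pred px",pr(W,[.5774,.1628,.1]))
for p in((176,212.5),(391,212)):print(bp(W,p,.1))
print(pr(W,[.5697,.0932,.134]),pr(W,[0.4246,.0898,.1]),pr(W,[.6223,.0678,.1]))
g=cv2.cvtColor(W["pixels"],cv2.COLOR_RGB2GRAY)
for r in(85,105,125,138):print(r,g[r,316:350])
print(g[64:150,326]);print(g[64:150,338])
i0=W; t=np.array([.5611,.0713,.2762]);print(pr(W,t))
E
```

```text
trim [0.5793784  0.16421651 0.1       ] pred px [330.15110289 109.56538953]
[0.42547106 0.09007492 0.1       ]
[0.62392131 0.06791044 0.1       ]
[330.63001154 199.63935906] [175.15747534 212.8893335 ] [389.2590597  212.30767569]
85 [160 153 155 140 103  81  64  64  63  65  69  71  69  67  68  69  66  64
  66  68  69  75  76  78  77  77 107 150 169 167 169 169 168 169]
105 [163 164 164 165 156 122  79  80  78  76  59  54  54  58  55  56  59  55
  59  66  74  75  79  78  82  81 121 160 166 166 167 167 167 167]
125 [164 162 163 163 160 135  78  80  79  77  65  60  59  56  58  55  59  57
  56  67  68  71  80  80  81  82 132 168 168 167 168 168 168 166]
138 [160 161 160 160 159 137  77  81  79  81  79  80  80  78  80  80  80  79
  82  79  74  77  78  81  82  87 133 165 166 167 166 163 166 163]
[107 111 109 111 110 111 100  71  62  65  64  64  66  91  94  95  95  77
  71  68  70  69  62  59  57  57  60  61  64  57  62  63  61  64  62  63
  63  59  58  62  59  59  60  63  58  62  61  62  61  59  62  65  64  63
  63  63  62  68  64  62  63  65  66  65  65  63  59  64  64  63  60  63
  76  77  79  78  80  82  80  81 119 161 166 165 164 163]
[169 168 166 167 167 168 150 100  85  86  86  84  76  73  76  76  74  77
  75  77  76  76  79  74  73  78  72  74  76  76  78  76  78  76  77  79
  78  74  78  76  78  79  77  78  78  77  76  78  77  78  79  78  76  76
  76  77  78  77  76  79  79  80  75  77  81  78  75  75  78  79  79  76
  79  78  78  84  81  81  90  84 134 163 166 166 167 167]
[322.4478889  314.00063503]
```

Request:
{"fn": "move_arm", "kwargs": {
  "commands": [
    [[-0.0645,-0.393,-0.02],[0,0,-0.012],0.05],
    [[-0.0645,-0.393,-0.02],[0,0,-0.012],0.05],
    [[-0.0645,-0.393,-0.02],[0,0,-0.012],0.05],
    [[-0.0645,-0.393,-0.02],[0,0,-0.012],0.05],
    [[-0.0645,-0.393,-0.02],[-0.075,-0.595,-0.012],0.05],
    [[-0.0645,-0.393,-0.02],[-0.075,-0.595,-0.012],0.05],
    [[-0.0645,-0.393,-0.02],[-0.075,-0.595,-0.012],0.05],
    [[-0.0645,-0.393,-0.02],[-0.075,-0.595,-0.012],0.05]
  ]
}}

```text
t: 7.0
position: [0.5137, -0.2216, 0.2605]
eef_rot: [156.8, -0.3, 83.7]
ft_force: [2.1, 1.8, -0.8]
opening: 0.589
gripper_force: 0.0
```

Request:
{"fn": "move_arm", "kwargs": {
  "commands": [
    [[0,0,0],[0,0,0],0.04]
  ]
}}

```text
t: 7.08
position: [0.513, -0.2216, 0.2595]
eef_rot: [156.9, -0.4, 83.8]
ft_force: [0.8, 0.9, -0.8]
opening: 0.472
gripper_force: 0.0
```

```bash
cat > st.py <<'E'
from cell import manip
from scipy.spatial.transform import Rotation as Ro
import numpy as np,sys
s=manip.observe();R=Ro.from_euler("xyz",s["eef_rot"],degrees=True)
print(s["t"],s["position"].round(4),s["eef_rot"].round(2),s["qpos"].round(1),s["opening"])
ya=np.radians(-7.2);G=Ro.from_euler("ZY",[ya,-.6]).as_matrix()
Rt=Ro.from_matrix(np.column_stack([-G[:,1]*-1*-1*-1,G[:,0],-G[:,2]]))  # x=y cross z
M=np.column_stack([np.cross(G[:,0],-G[:,2]),G[:,0],-G[:,2]])
print("rot to grasp",(Ro.from_matrix(M)*R.inv()).as_rotvec().round(4))
c=np.array([.547,-.3285,.0569])
for d in(.09,.0123):print("d",d,(c+d*G[:,2]-s["position"]).round(4))
E
sed -i '/^Rt=/d' st.py; python3 st.py
```

```text
7.0833 [ 0.513  -0.2216  0.2595] [156.9   -0.43  83.81] [-33.7   9.3 119.7  20.6  32.1 -43.1] 0.47242697910372095
rot to grasp [-0.0304 -0.1945 -0.0184]
d 0.09 [-0.0164 -0.1005 -0.1283]
d 0.0123 [ 0.0271 -0.106  -0.1925]
```

Request:
{"fn": "move_arm", "kwargs": {
  "commands": [
    [[-0.0164,-0.1005,-0.03],[-0.0304,-0.1945,-0.0184],0.04],
    [[-0.0164,-0.1005,-0.06],[-0.0304,-0.1945,-0.0184],0.04],
    [[-0.0164,-0.1005,-0.1283],[-0.0304,-0.1945,-0.0184],0.04],
    [[-0.0164,-0.1005,-0.1283],[-0.0304,-0.1945,-0.0184],0.04],
    [[-0.0164,-0.1005,-0.1283],[-0.0304,-0.1945,-0.0184],0.04],
    [[-0.0164,-0.1005,-0.1283],[-0.0304,-0.1945,-0.0184],0.04],
    [[-0.0164,-0.1005,-0.1283],[-0.0304,-0.1945,-0.0184],0.04]
  ]
}}

```text
t: 7.67
position: [0.5134, -0.2817, 0.1785]
eef_rot: [145.7, -0.4, 83.2]
ft_force: [1.1, -0.6, 0.1]
opening: 0.469
gripper_force: 0.0
```

```bash
python3 st.py; python3 - <<'E'
from cell import manip
import cv2,pickle
i=manip.get_image("wrist");pickle.dump(i,open("w4.pkl","wb"));cv2.imwrite("pics/w4.png",i["pixels"][:,:,::-1])
E
```

```text
7.6667 [ 0.5134 -0.2817  0.1785] [145.72  -0.4   83.18] [ -44.6   19.   129.5   81.    20.8 -112.9] 0.4693062506388352
rot to grasp [-0.0071 -0.0009 -0.0067]
d 0.09 [-0.0168 -0.0404 -0.0473]
d 0.0123 [ 0.0267 -0.0459 -0.1114]
```

View pics/w4.png

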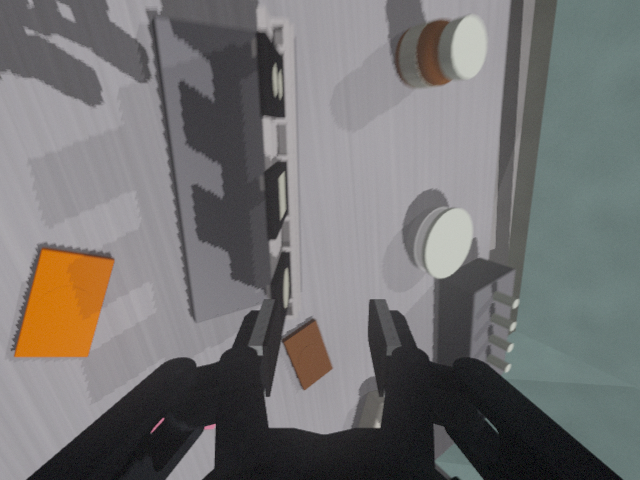

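The view shows nothing gripped yet, with the filter ahead at (283,283). The wrist is near a singularity (q5 = 21°), so I fit a small kinematic model to check the grasp pose before going on.

```bash
cat > kin.py <<'E'
import numpy as np
from scipy.optimize import least_squares
from scipy.spatial.transform import Rotation as Ro
S=[([-67.299,27.549,91.494,0,61.027,-2.669],[.27837,-.58691,.23068],[-179.93,0,25.37]),
([-37.2,18.6,96.7,0,64.6,-33.1],[.47971,-.32556,.2915],[179.98,0,85.9]),
([17.8,27.4,96.9,0,55.8,24.],[.58432,.21946,.1982],[-179.9,0,83.72]),
([4.2,18.2,99.6,0,62.2,10.7],[.56112,.07135,.27616],[-179.95,0,83.48]),
([-33.7,9.3,119.7,20.6,32.1,-43.1],[.513,-.2216,.2595],[156.9,-.43,83.81]),
([-44.6,19,129.5,81,20.8,-112.9],[.5134,-.2817,.1785],[145.72,-.4,83.18])]
s6=1
def fk(q,p):
    q=np.radians(q);Z=lambda a:Ro.from_rotvec([0,0,a]);Y=lambda a:Ro.from_rotvec([0,a,0])
    R1=Z(q[0]);R2=R1*Y(q[1]);R3=R2*Y(q[2]);R4=R3*Z(q[3]);R5=R4*Y(q[4]);R6=R5*Z(q[5]+np.pi/2)
    return R1.apply([p[0],p[1],p[2]])+R2.apply([0,0,p[3]])+R3.apply([p[4],0,p[5]])+R5.apply([0,p[6],p[7]]),R6
if __name__=="__main__":
    for q,x,e in S:print(np.degrees((fk(q,np.zeros(8))[1].inv()*Ro.from_euler("xyz",e,degrees=True)).as_rotvec()).round(1))
    f=lambda p:np.concatenate([fk(q,p)[0]-x for q,x,e in S]+[.003*(p-[0,0,.2,.45,0,.45,0,.3])])
    r=least_squares(f,[0,0,.2,.45,0,.45,0,.3]);print(r.x.round(4),(1000*r.fun[:18]).round(1))
    np.save("kin.npy",r.x)
    G=Ro.from_euler("ZY",[np.radians(-7.2),-.6]).as_matrix();c=np.array([.547,-.3285,.0569])
    for al in(0,10,20,30):
        M=Ro.from_matrix(np.column_stack([np.cross(G[:,0],-G[:,2]),G[:,0],-G[:,2]]));M=Ro.from_rotvec(G[:,0]*np.radians(al))*M
        q=np.array(S[-1][0],float)
        for d in(.09,.06,.0123):
            t=c+d*G[:,2] if d==.0123 else c+.0123*G[:,2]-(d-.0123)*M.as_matrix()[:,2]
            def g(q):
                x,R=fk(q,r.x);return np.concatenate([(x-t)*10,(M*R.inv()).as_rotvec()])
            o=least_squares(g,q,bounds=([-157,-46,13.5,-89,5.2,-167],[157,117,153,269,153,167]));q=o.x;print(al,d,q.round(1),round(o.cost,6),M.as_matrix()[:,2].round(2))
E
python3 kin.py
```

```text
[ 0. -0.  0.]
[0.1 0.1 0. ]
[0.  0.  0.1]
[0. 0. 0.]
[ 0.  0. -0.]
[ 0.  -0.1  0. ]
[2.000e-04 2.990e-02 3.147e-01 5.977e-01 3.210e-02 4.439e-01 5.000e-04
 3.707e-01] [ 0.1  0.1 -0.3  0.  -0.4  0.3 -0.1  0.1 -0.2 -0.2  0.4  0.2 -0.3 -0.5
 -0.   0.1  0.1  0.1]
0 0.09 [ -49.8   25.5  130.1   95.4   22.6 -133.1] 0.0 [ 0.56 -0.07 -0.83]
0 0.06 [ -48.3   29.2  129.2  103.8   22.5 -140.6] 0.0 [ 0.56 -0.07 -0.83]
0 0.0123 [ -46.    34.8  127.3  115.1   23.  -150.6] 0.0 [ 0.56 -0.07 -0.83]
10 0.09 [ -56.5   28.8  123.3   71.7   34.3 -116. ] 0.0 [ 0.57  0.1  -0.81]
10 0.06 [ -54.6   31.9  123.    77.1   32.7 -120.4] 0.0 [ 0.57  0.1  -0.81]
10 0.0123 [ -51.7   36.8  121.9   85.7   31.  -127.3] 0.0 [ 0.57  0.1  -0.81]
20 0.09 [ -60.9   33.6  115.5   60.    46.7 -108.8] 0.0 [ 0.57  0.27 -0.78]
20 0.06 [ -58.9   36.1  115.7   63.5   44.6 -111.4] 0.0 [ 0.57  0.27 -0.78]
20 0.0123 [ -55.7   40.1  115.5   69.5   41.8 -115.7] 0.0 [ 0.57  0.27 -0.78]
30 0.09 [ -63.5   39.6  107.    53.1   58.9 -104.8] 0.0 [ 0.55  0.43 -0.71]
30 0.06 [ -61.5   41.4  107.7   55.6   56.6 -106.5] 0.0 [ 0.55  0.43 -0.71]
30 0.0123 [ -58.3   44.4  108.4   60.1   53.2 -109.4] 0.0 [ 0.55  0.43 -0.71]
```

Request:
{"fn": "move_arm", "kwargs": {
  "commands": [
    [[-0.0168,-0.0404,-0.0473],[-0.007,-0.001,-0.007],0.04],
    [[-0.0168,-0.0404,-0.0473],[-0.007,-0.001,-0.007],0.04],
    [[-0.0168,-0.0404,-0.0473],[-0.007,-0.001,-0.007],0.04],
    [[-0.0168,-0.0404,-0.0473],[-0.007,-0.001,-0.007],0.04],
    [[-0.0168,-0.0404,-0.0473],[-0.007,-0.001,-0.007],0.04]
  ]
}}

```text
t: 8.13
position: [0.4967, -0.3218, 0.1315]
eef_rot: [145.7, -0.2, 82.6]
ft_force: [-0.1, 0.4, -0.5]
opening: 0.467
gripper_force: 0.0
```

```bash
python3 st.py
```

```text
8.1333 [ 0.4967 -0.3218  0.1315] [145.68  -0.2   82.63] [ -49.9   25.5  129.9   94.8   22.6 -132.3] 0.4667847187427835
rot to grasp [-0.0036 -0.0005  0.003 ]
d 0.09 [-0.0001 -0.0003 -0.0003]
d 0.0123 [ 0.0434 -0.0058 -0.0644]
```

Request:
{"fn": "move_arm", "kwargs": {
  "commands": [
    [[0.011,-0.0015,-0.016],[-0.0036,0,0.003],0.04],
    [[0.022,-0.003,-0.032],[-0.0036,0,0.003],0.04],
    [[0.033,-0.0045,-0.049],[-0.0036,0,0.003],0.04],
    [[0.0434,-0.0058,-0.0644],[-0.0036,0,0.003],0.04],
    [[0.0434,-0.0058,-0.0644],[-0.0036,0,0.003],0.04]
  ]
}}

```text
t: 8.55
position: [0.5416, -0.3271, 0.0661]
eef_rot: [145.6, 0.0, 82.9]
ft_force: [-1.1, -0.1, -0.6]
opening: 0.47
gripper_force: 0.0
```

```bash
python3 st.py; python3 - <<'E'
from cell import manip
import cv2,pickle,numpy as np
i=manip.get_image("wrist");pickle.dump(i,open("w5.pkl","wb"))
j=manip.get_image("side");a=cv2.resize(j["pixels"][170:270,310:430],None,fx=4,fy=4,interpolation=2)
b=cv2.resize(i["pixels"][150:450,150:470],(320,300));b=cv2.copyMakeBorder(b,0,100,0,0,0)
cv2.imwrite("pics/w5.png",np.hstack([a,b])[:,:,::-1])
E
```

```text
8.55 [ 0.5416 -0.3271  0.0661] [1.4563e+02 2.0000e-02 8.2880e+01] [ -45.9   35.1  127.1  115.1   23.  -150.6] 0.47045858618926273
rot to grasp [ 0.0004 -0.0001 -0.0013]
d 0.09 [-0.045   0.005   0.0651]
d 0.0123 [-0.0015 -0.0005  0.0009]
```

View pics/w5.png

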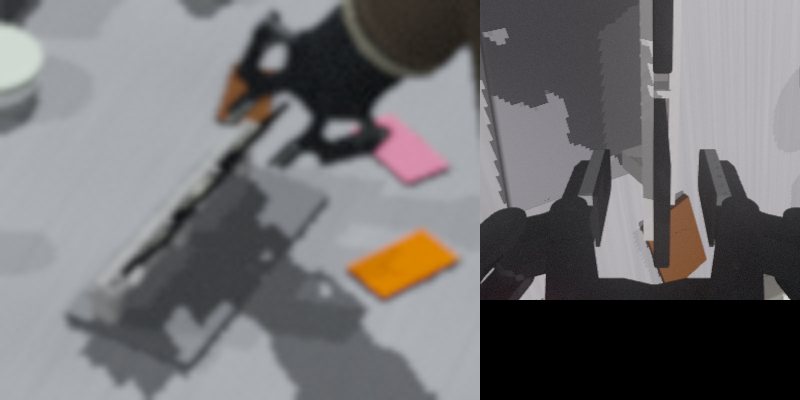

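The plate stands centred between the open fingers, so I close.

Request:
{"fn": "move_arm", "kwargs": {
  "commands": [
    [[-0.001,0,0.0005],[0,0,0],0.02],
    [[-0.001,0,0.0005],[0,0,0],0.0],
    [[-0.001,0,0.0005],[0,0,0],0.0],
    [[-0.001,0,0.0005],[0,0,0],0.0],
    [[-0.001,0,0.0005],[0,0,0],0.0],
    [[-0.001,0,0.0005],[0,0,0],0.0]
  ],
  "force": 35
}}

```text
t: 9.15
position: [0.5411, -0.3289, 0.0706]
eef_rot: [145.3, 0.1, 82.8]
ft_force: [6.9, 5.0, 16.6]
opening: 0.066
gripper_force: 35.9
```

Request:
{"fn": "move_arm", "kwargs": {
  "commands": [
    [[-0.0066,0.0008,0.0089],[0,0,0],0.0],
    [[-0.0124,0.0015,0.017],[0,0,0],0.0],
    [[-0.0236,0.003,0.0335],[0,0,0],0.0],
    [[-0.0348,0.0044,0.05],[0,0,0],0.0],
    [[-0.046,0.0058,0.0665],[0,0,0],0.0],
    [[-0.052,0.0066,0.085],[0,0,0],0.0],
    [[-0.052,0.0066,0.11],[0,0,0],0.0],
    [[-0.052,0.0066,0.13],[0,0,0],0.0]
  ]
}}

```text
t: 9.82
position: [0.4853, -0.3219, 0.199]
eef_rot: [145.7, 0.1, 82.6]
ft_force: [0.8, 0.1, -0.7]
opening: 0.07
gripper_force: 36.2
```

```bash
python3 st.py
```

```text
9.8167 [ 0.4853 -0.3219  0.199 ] [1.4569e+02 1.0000e-01 8.2620e+01] [ -51.    17.   127.9   70.1   24.4 -106.5] 0.06959635125060619
rot to grasp [ 0.0016 -0.0014  0.0031]
d 0.09 [ 0.0112 -0.0002 -0.0678]
d 0.0123 [ 0.0548 -0.0057 -0.1319]
```

Request:
{"fn": "move_arm", "kwargs": {
  "commands": [
    [[0.02,0.03,0.04],[0.015,0.12,0],0.0],
    [[0.03,0.06,0.04],[0.03,0.24,0],0.0],
    [[0.04,0.1,0.04],[0.045,0.36,0],0.0],
    [[0.06,0.14,0.04],[0.06,0.48,0],0.0],
    [[0.07,0.18,0.04],[0.075,0.595,0],0.0],
    [[0.08,0.22,0.04],[0.075,0.595,0],0.0],
    [[0.09,0.26,0.04],[0.075,0.595,0],0.0],
    [[0.09,0.3,0.04],[0.075,0.595,0],0.0]
  ]
}}

```text
t: 10.48
position: [0.5387, -0.1782, 0.2235]
eef_rot: [167.8, -2.5, 84.0]
ft_force: [1.2, -0.5, -0.3]
opening: 0.068
gripper_force: 36.1
```

```bash
cat > st2.py <<'E'
from cell import manip
from scipy.spatial.transform import Rotation as Ro
import numpy as np
s=manip.observe();R=Ro.from_euler("xyz",s["eef_rot"],degrees=True)
print(s["t"],s["position"].round(4),s["eef_rot"].round(2),s["qpos"].round(1),s["ft_force"].round(1),s["opening"])
print("rot",(Ro.from_euler("xyz",[180,0,83.7],degrees=True)*R.inv()).as_rotvec().round(4),"d",(np.array([.578,.1636,.23])-s["position"]).round(4))
E
python3 st2.py
```

```text
10.4833 [ 0.5387 -0.1782  0.2235] [167.84  -2.53  83.96] [-25.5  16.3 112.4   9.8  41.  -26. ] [ 1.2 -0.5 -0.3] 0.06773258642264739
rot [-2.100e-02  2.157e-01  2.000e-04] d [0.0393 0.3418 0.0065]
```

Request:
{"fn": "move_arm", "kwargs": {
  "commands": [
    [[0.0,0.03,0.017],[-0.021,0.2157,0],0.0],
    [[0.02,0.07,0.017],[-0.021,0.2157,0],0.0],
    [[0.03,0.11,0.017],[-0.021,0.2157,0],0.0],
    [[0.039,0.15,0.017],[-0.021,0.2157,0],0.0],
    [[0.039,0.19,0.017],[-0.021,0.2157,0],0.0],
    [[0.039,0.23,0.017],[-0.021,0.2157,0],0.0],
    [[0.039,0.27,0.017],[-0.021,0.2157,0],0.0],
    [[0.039,0.31,0.017],[-0.021,0.2157,0],0.0]
  ]
}}

```text
t: 11.15
position: [0.5778, 0.1339, 0.2401]
eef_rot: [179.8, -0.2, 83.8]
ft_force: [0.6, -0.9, -0.7]
opening: 0.069
gripper_force: 36.2
```

Request:
{"fn": "move_arm", "kwargs": {
  "commands": [
    [[0.0,0.0316,0.0],[0,0,0],0.0],
    [[0.0,0.0316,0.0],[0,0,0],0.0],
    [[0.0,0.0316,0.0],[0,0,0],0.0]
  ]
}}

```text
t: 11.4
position: [0.578, 0.1652, 0.2398]
eef_rot: [179.9, -0.2, 83.9]
ft_force: [-0.7, -0.7, -0.8]
opening: 0.06
gripper_force: 36.2
```

```bash
python3 st2.py
```

```text
11.4 [0.578  0.1652 0.2398] [179.86  -0.2   83.95] [13.  23.  97.8  0.2 59.  18.9] [-0.7 -0.7 -0.8] 0.060387196212330865
rot [-0.0031  0.0028 -0.0043] d [ 0.     -0.0016 -0.0098]
```

```bash
python3 - <<'E'
from h import *
from cell import manip
W=manip.get_image("wrist");T=manip.get_image("top");S=manip.get_image("side");pickle.dump((W,T,S),open("w6.pkl","wb"))
for z in(.24,.19,.1):print(z,pr(W,[.578,.1652,z]).round(1),pr(S,[.578,.1652,z]).round(1))
a=cv2.resize(W["pixels"][120:360,230:430],None,fx=2.5,fy=2.5,interpolation=2)
b=cv2.resize(S["pixels"][230:350,240:350],(300,327),interpolation=2);b=cv2.copyMakeBorder(b,0,600-327,0,0,0)
cv2.imwrite("pics/w6.png",np.hstack([a,b])[:,:,::-1])
E
```

```text
0.24 [322.5 314. ] [289.9 260.5]
0.19 [322.6 270.6] [290.6 275. ]
0.1 [322.7 227.6] [291.7 299.4]
```

View pics/w6.png

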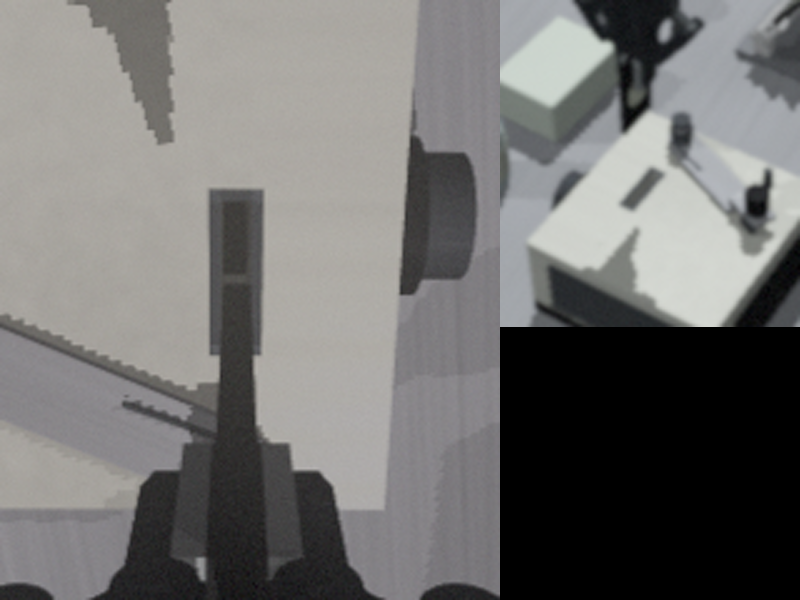

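```bash
python3 - <<'E'
from h import *
W,T,S=pickle.load(open("w6.pkl","rb"))
g=cv2.cvtColor(W["pixels"],cv2.COLOR_RGB2GRAY).astype(int)
for r in(205,215,225,236,245,255,270):print(r,g[r,308:342])
print(g[190:245,324],g[190:200,318],g[255:270,316],g[255:270,332])
print("pred corner",pr(W,[.578+.0025,.1652+.0231,.1852]))
for p in((324.2,195.6),(323.6,261.8),(324,228.7)):print(bp(W,p,.1))
E
```

```text
205 [166 168 166 166 159 131  81  86  82  85  82  66  60  62  66  61  62  60
  62  62  65  73  79  86  78  83  89 134 168 169 169 167 169 168]
215 [166 168 167 166 162 136  83  83  82  88  83  66  64  61  60  63  63  62
  63  62  65  73  76  82  84  83  92 140 170 171 172 172 173 173]
225 [166 166 166 166 167 146  81  80  83  85  81  67  62  62  60  59  60  61
  60  59  66  78  82  84  85  80 104 146 168 170 169 169 169 169]
236 [165 163 166 164 165 145  82  83  79  86  79  67  62  60  61  58  56  58
  62  58  59  62  74  81  86  83 113 152 171 169 173 170 172 172]
245 [165 163 165 165 164 144  82  81  82  83  77  62  57  61  62  58  57  60
  60  59  59  57  70  80  85  81 117 159 171 168 171 170 171 170]
255 [163 165 163 161 165 143  82  80  82  76  65  58  62  53  54  56  63  56
  59  52  59  57  65  72  83  79 130 169 171 170 169 171 171 172]
270 [164 164 164 164 165 164 164 163 165 144  49  53  55  59  54  54  53  58
  50  53  52  57  53 108 156 171 172 171 172 172 172 172 172 171]
[168 168 164 167 168 137  96  85  84  83  74  65  63  64  61  62  61  60
  68  64  59  60  61  63  64  63  57  61  60  62  61  60  63  63  64  60
  63  63  61  66  78  81  81  67  66  61  56  60  61  60  59  61  58  57
  60] [168 167 167 168 167 134  95  85  86  89] [ 82  79  81  94  94  94  91 143 162 165 164 164 164 165 164] [ 83  82  80  92  93  90  96 148 166 169 169 171 172 173 170]
pred corner [322.63885109 230.74291862]
[0.58207436 0.19189569 0.1       ]
[0.57547853 0.13450833 0.1       ]
[0.57896419 0.16410355 0.1       ]
```

The filter hangs upright and is aligned with the slot to within 0.5 mm in x. It needs about -2.5 mm in y before it goes down.

Request:
{"fn": "move_arm", "kwargs": {
  "commands": [
    [[0,-0.0025,-0.02],[-0.003,0.003,-0.004],0.0],
    [[0,-0.0025,-0.045],[-0.003,0.003,-0.004],0.0],
    [[0,-0.0025,-0.065],[-0.003,0.003,-0.004],0.0],
    [[0,-0.0025,-0.08],[-0.003,0.003,-0.004],0.0],
    [[0,-0.0025,-0.087],[-0.003,0.003,-0.004],0.0],
    [[0,-0.0025,-0.092],[-0.003,0.003,-0.004],0.0],
    [[0,-0.0025,-0.095],[-0.003,0.003,-0.004],0.0],
    [[0,-0.0025,-0.095],[-0.003,0.003,-0.004],0.0]
  ]
}}

```text
t: 12.22
position: [0.5787, 0.1612, 0.1445]
eef_rot: [-180.0, -0.0, 83.6]
ft_force: [-0.2, 0.6, 0.4]
opening: 0.065
gripper_force: 36.2
```

```bash
python3 st2.py
```

```text
12.2167 [0.5787 0.1612 0.1445] [-1.7995e+02 -4.0000e-02  8.3560e+01] [1.260e+01 2.920e+01 1.028e+02 1.000e-01 4.800e+01 1.900e+01] [-0.2  0.6  0.4] 0.06487870240220182
rot [-0.0009 -0.0007  0.0025] d [-0.0007  0.0024  0.0855]
```

Request:
{"fn": "move_arm", "kwargs": {
  "commands": [
    [[0,0.0005,-0.006],[0,0,0.002],0.0],
    [[0,0.0005,-0.012],[0,0,0.002],0.0],
    [[0,0.0005,-0.018],[0,0,0.002],0.0],
    [[0,0.0005,-0.024],[0,0,0.002],0.0],
    [[0,0.0005,-0.03],[0,0,0.002],0.0],
    [[0,0.0005,-0.035],[0,0,0.002],0.0],
    [[0,0.0005,-0.035],[0,0,0.002],0.0]
  ]
}}

```text
t: 12.8
position: [0.5778, 0.1621, 0.108]
eef_rot: [-179.8, -0.0, 83.7]
ft_force: [-0.5, 0.6, -1.5]
opening: 0.066
gripper_force: 36.2
```

Insertion is free of contact force, so I release and retreat upward.

Request:
{"fn": "move_arm", "kwargs": {
  "commands": [
    [[0,0,0.001],[0,0,0],0.02],
    [[0,0,0.001],[0,0,0],0.04],
    [[0,0,0.001],[0,0,0],0.04],
    [[0,0,0.001],[0,0,0],0.04],
    [[0,0,0.03],[0,0,0],0.04],
    [[0,0,0.07],[0,0,0],0.04],
    [[0,-0.03,0.11],[0,0,0],0.06],
    [[0,-0.06,0.15],[0,0,0],0.085]
  ]
}}

```text
t: 13.47
position: [0.5783, 0.1125, 0.2478]
eef_rot: [-180.0, -0.1, 83.8]
ft_force: [1.1, -0.4, -0.5]
opening: 0.737
gripper_force: 0.0
```

Request:
{"fn": "move_arm", "kwargs": {
  "commands": [
    [[-0.02,-0.03,0.02],[0,0,0],0.085],
    [[-0.02,-0.03,0.02],[0,0,0],0.085]
  ]
}}

```text
t: 13.63
position: [0.5581, 0.0787, 0.2706]
eef_rot: [179.8, -0.0, 83.6]
ft_force: [2.6, -0.5, -0.6]
opening: 0.988
gripper_force: 0.0
```

```bash
python3 - <<'E'
from h import *
from cell import manip
s=manip.observe();print(s["t"],s["position"],s["eef_rot"],s["qpos"].round(1))
W=manip.get_image("wrist");pickle.dump(W,open("w7.pkl","wb"))
u=pr(W,[.5785,.164,.1]);print(u,pr(W,[.4595,.145,.144]),pr(W,[.5697,.0932,.134]))
g=cv2.cvtColor(W["pixels"],cv2.COLOR_RGB2GRAY);a,b=u.round().astype(int)
print(g[b-48:b+49:4,a-16:a+18:2])
k=pr(W,[.4595,.145,.144]).round().astype(int);print(g[k[1]-32:k[1]+33:4,k[0]-32:k[0]+33:4])
E
```

```text
13.6333 [0.55807846 0.07868999 0.27061535] [ 1.79769509e+02 -2.88883200e-02  8.36358901e+01] [  5.   18.2 100.5  -0.   61.1  11.3]
[335.23179309 116.77373201] [181.31375948 161.71710868] [334.65036638 209.66291334]
[[113 111 111 111 110 109 112 132 168 167 168 167 167 168 168 168 166]
 [112 112 111 108 109 109 108 109 165 165 165 164 166 164 168 166 168]
 [111 112 113 113 109 110 108 132 144 165 165 165 168 169 166 169 165]
 [113 110 111  92  65  68  60  72  78  78  78  77  91  93 132 168 168]
 [109 111 111  87  62  67  92  82  88  96  97  73  78  81 128 166 167]
 [109 107 110  88  64  69  59  57  57  61  70  72  78  83 128 165 164]
 [163 159 159 128  75  72  56  57  63  57  73  68  76  80 131 166 167]
 [165 165 163 134  79  73  57  59  57  56  70  73  78  79 132 170 168]
 [166 165 166 131  74  72  57  56  57  57  72  73  78  80 142 169 170]
 [166 165 166 132  81  75  54  60  58  59  73  68  76  81 143 170 168]
 [165 163 163 130  80  75  56  61  60  58  69  72  79  77 146 168 167]
 [164 165 163 131  80  71  59  57  57  61  71  71  83  81 149 165 164]
 [167 163 164 131  77  73  60  62
[... 1398 characters left out ...]
126 125 124 152 151 147  47  43  42  89 128 135 135 136 134]
 [125 126 123 124 125 144 152 153 154 154 155 153 152 151 144 137 134]
 [124 127 125 127 122 138 152 150 150 152 150 152 152 150 151 151 148]
 [125 125 126 124 125 128 151 151 152 151 152 149 152 151 153 151 152]
 [123 125 126 125 124 125 152 163 165 154 157 154 152 153 151 150  90]
 [123 124 126 125 123 124 164 164 166 165 166 153 156 151 155 150 107]
 [126 126 126 125 127 122 168 166 165 165 166 166 163 165 167 165 106]
 [121 123 125 127 129 125 167 166 165 167 168 164 165 165 167 166 147]
 [122 123 125 126 126 124 155 166 166 167 165 165 167 165 163 165 166]
 [124 127 123 125 125 126 142 164 167 165 166 168 168 166 166 164  99]]
```

The view shows the slot with nothing standing out of it and an unobstructed trim, so the filter is in. The knob is where the latched shutter should put it. Now I go back to the knob.

Request:
{"fn": "move_arm", "kwargs": {
  "commands": [
    [[-0.02,0.02,0],[0,0,0.12],0.085],
    [[-0.04,0.03,0],[0,0,0.24],0.085],
    [[-0.06,0.05,0],[0,0,0.36],0.085],
    [[-0.08,0.06,0],[0,0,0.48],0.085],
    [[-0.0962,0.0778,0],[0,0,0.6],0.085],
    [[-0.0962,0.0778,-0.03],[0,0,0.72],0.085],
    [[-0.0962,0.0778,-0.05],[0,0,0.84],0.085],
    [[-0.0962,0.0778,-0.07],[0,0,0.96],0.085]
  ]
}}

```text
t: 14.35
position: [0.4616, 0.1608, 0.1948]
eef_rot: [-179.9, -0.0, 139.1]
ft_force: [0.3, 0.6, -0.2]
opening: 0.998
gripper_force: 0.0
```

Request:
{"fn": "move_arm", "kwargs": {
  "commands": [
    [[0,0,0],[0,0,0.12],0.085],
    [[0,0,0],[0,0,0.22],0.085],
    [[0,0,0],[0,0,0.22],0.085]
  ]
}}

```text
t: 14.6
position: [0.4618, 0.1604, 0.1951]
eef_rot: [-179.9, -0.1, 151.6]
ft_force: [0.2, -0.1, 0.3]
opening: 0.995
gripper_force: 0.0
```

```bash
python3 - <<'E'
from h import *
from cell import manip
s=manip.observe();print(s["t"],s["position"],s["eef_rot"],s["qpos"].round(1))
W=manip.get_image("wrist");pickle.dump(W,open("w8.pkl","wb"))
g=cv2.cvtColor(W["pixels"],cv2.COLOR_RGB2GRAY)
for X in([.4619,.1565,.144],[.4619,.1565,.12]):print(pr(W,X))
k=pr(W,[.4619,.1565,.132]).round().astype(int);print(k);print(g[k[1]-48:k[1]+49:4,k[0]-48:k[0]+49:4])
E
```

```text
14.6 [0.46178717 0.16037406 0.19510963] [-1.79885864e+02 -1.06880913e-01  1.51645054e+02] [ 15.6  17.4 114.3  -0.   48.4 -46. ]
[318.9046125  271.89040385]
[319.48429275 257.24687425]
[319 264]
[[ 60  72  74  74 110 153 152 153 153 153 153 154 115 149 132 131 114 104
  104 104 108 107 107 108 105]
 [ 73  73 150 155 153 155 153 153 154 154 153  86 103 105 105 103 104 104
  105 106 106 106 107 106 134]
 [156 157 156 154 153 153 157 157 154 155 151 144  92 103 105 109 106 106
  107 106 107 109 107 108 119]
 [158 156 155 154 155 154 155 155 155 153 152 135  88  91  92 107 110 106
  107 104 108 105 108 108 163]
 [168 157 154 153 153 156 155 153 156 155 153  97  91  90  89  91  98 105
  108 107 105 108 107 108 163]
 [170 168 156 156 155 155 154 154 155 111 102  92  82  69  63  64  68  66
  105 105 106 108 159 165 163]
 [170 163 154 155 156 156 153 154 152 124 125 110  76  81  87  88  85  87
  107 104 104 106 163 165 165]
 [168 168 152 156 154 154 153 155 152 119 124  59  47  50  49  76  88  88
  102 105 159 163 164 165 164]
 [170 158 157 156 155 156 154 154 152 123  51  51  47  49  47  52 
[... 1019 characters left out ...]
36 140 135  65  56  55  53 106 136 136
  113 161 162 163 161 161 162]
 [ 53  59 168 168 167 154 155 142 139 154 149 143 156 152 150 145 146 135
  108 160 165 164 163 161 164]
 [ 77  58 166 168 165 154 154 141 136 132 134 132 134 134 136 138 136 135
  107 162 165 162 161 163 162]
 [ 79 100 167 167 168 154 154 140 138 131 136 130 136 136 133 138 136 133
  105 163 159 161 162 159 159]
 [ 79 163 167 166 166 162 155 139 137 131 134 133 132 135 137 136 134 134
  108 162 161 160 162 161 163]
 [164 167 167 167 166 154 153 139 136 134 134 134 133 135 135 138 135 133
  124 161 159 160 159 162 161]
 [167 169 170 166 166 152 152 138 136 134 137 134 133 134 134 136 134 135
  106 161 160 162 162 161 160]]
```

Request:
{"fn": "move_arm", "kwargs": {
  "commands": [
    [[0,-0.003,-0.035],[0,0,0],0.085],
    [[0,-0.003,-0.07],[0,0,0],0.085],
    [[0,-0.003,-0.071],[0,0,0],0.03],
    [[0,-0.003,-0.071],[0,0,0],0.015],
    [[0,-0.003,-0.071],[0,0,0],0.015],
    [[0,-0.003,-0.071],[0,0,0],0.015],
    [[0,-0.003,-0.071],[0,0,0],0.015],
    [[0,-0.003,-0.071],[0,0,0],0.015]
  ],
  "force": 60
}}

```text
t: 15.32
position: [0.4634, 0.1575, 0.1266]
eef_rot: [179.9, 0.1, 151.3]
ft_force: [-1.2, 2.0, 10.0]
opening: 0.253
gripper_force: 58.3
```

Request:
{"fn": "move_arm", "kwargs": {
  "commands": [
    [[-0.003,-0.0053,0],[0,0,0.05],0.015],
    [[-0.006,-0.011,0],[0,0,0.1],0.015],
    [[-0.006,-0.011,0],[0,0,0.1],0.015],
    [[-0.006,-0.011,0.004],[0,0,0.1],0.015],
    [[-0.006,-0.011,0.008],[0,0,0.1],0.015],
    [[-0.006,-0.011,0.012],[0,0,0.1],0.015],
    [[-0.006,-0.011,0.014],[0,0,0.1],0.015],
    [[-0.006,-0.011,0.014],[0,0,0.1],0.015]
  ]
}}

```text
t: 15.98
position: [0.4571, 0.146, 0.139]
eef_rot: [-180.0, 0.0, 157.0]
ft_force: [13.0, 0.3, -35.3]
opening: 0.252
gripper_force: 62.2
```

```bash
python3 - <<'E'
from cell import manip
import numpy as np
s=manip.observe();print(s["t"],s["position"],s["eef_rot"],s["ft_force"],s["opening"])
p=s["position"][:2]-[.5697,.0932];a=np.arctan2(-p[0],p[1])+np.radians(6.3);print(a,np.hypot(*p))
y=np.radians(-6.3);f=lambda p:.125*np.array([-np.sin(p+y),np.cos(p+y)])
for k in(0,1):
    b=a-.64*k;print([(*(f(b-.08*i)-f(b)).round(4).tolist(),) for i in range(1,9)])
E
```

```text
15.9833 [0.45707962 0.14596012 0.13901547] [-1.79975374e+02  4.99102194e-02  1.57040460e+02] [ 13.03912366   0.31501016 -35.2790096 ] 0.25209106573206136
1.242638888470637 0.12436631582368748
[(0.0046, 0.0089), (0.0099, 0.0174), (0.0158, 0.0254), (0.0224, 0.0329), (0.0296, 0.0399), (0.0373, 0.0463), (0.0455, 0.052), (0.0541, 0.0571)]
[(0.009, 0.0044), (0.0183, 0.008), (0.0279, 0.0109), (0.0376, 0.013), (0.0476, 0.0143), (0.0575, 0.0149), (0.0675, 0.0146), (0.0775, 0.0135)]
```

Request:
{"fn": "move_arm", "kwargs": {
  "commands": [
    [[0.0046,0.0089,-0.001],[0,0,-0.08],0.015],
    [[0.0099,0.0174,-0.001],[0,0,-0.16],0.015],
    [[0.0158,0.0254,-0.001],[0,0,-0.24],0.015],
    [[0.0224,0.0329,-0.001],[0,0,-0.32],0.015],
    [[0.0296,0.0399,-0.001],[0,0,-0.4],0.015],
    [[0.0373,0.0463,-0.001],[0,0,-0.48],0.015],
    [[0.0455,0.052,-0.001],[0,0,-0.56],0.015],
    [[0.0541,0.0571,-0.001],[0,0,-0.64],0.015]
  ]
}}

```text
t: 16.65
position: [0.5108, 0.2035, 0.1383]
eef_rot: [-180.0, -0.0, 120.1]
ft_force: [4.1, -0.4, -11.0]
opening: 0.249
gripper_force: 64.8
```

Request:
{"fn": "move_arm", "kwargs": {
  "commands": [
    [[0.009,0.0044,-0.0005],[0,0,-0.08],0.015],
    [[0.0183,0.008,-0.0005],[0,0,-0.16],0.015],
    [[0.0279,0.0109,-0.0005],[0,0,-0.24],0.015],
    [[0.0376,0.013,-0.0005],[0,0,-0.32],0.015],
    [[0.0476,0.0143,-0.0005],[0,0,-0.4],0.015],
    [[0.0575,0.0149,-0.0005],[0,0,-0.48],0.015],
    [[0.0675,0.0146,-0.0005],[0,0,-0.56],0.015],
    [[0.073,0.014,-0.0005],[0,0,-0.6],0.015]
  ]
}}

```text
t: 17.32
position: [0.5844, 0.2176, 0.1381]
eef_rot: [-180.0, -0.1, 85.7]
ft_force: [-3.1, 6.1, -4.0]
opening: 0.25
gripper_force: 65.4
```

Request:
{"fn": "move_arm", "kwargs": {
  "commands": [
    [[0,0,0],[0,0,0],0.05],
    [[0,0,0],[0,0,0],0.085],
    [[0,0,0],[0,0,0],0.085],
    [[0,0,0],[0,0,0],0.085],
    [[0,0,0.03],[0,0,0],0.085],
    [[0,0,0.06],[0,0,0],0.085],
    [[0,-0.02,0.09],[0,0,0],0.085],
    [[0,-0.05,0.13],[0,0,0],0.085]
  ]
}}

```text
t: 17.98
position: [0.5824, 0.1727, 0.2617]
eef_rot: [-179.9, -0.0, 86.2]
ft_force: [0.5, 0.0, -0.8]
opening: 0.988
gripper_force: 0.0
```

Request:
{"fn": "move_arm", "kwargs": {
  "commands": [
    [[-0.03,-0.08,0.02],[0,0,0],0.085],
    [[-0.03,-0.08,0.02],[0,0,0],0.085],
    [[-0.03,-0.08,0.02],[0,0,0],0.085],
    [[-0.03,-0.08,0.02],[0,0,0],0.085]
  ]
}}

```text
t: 18.32
position: [0.5527, 0.0902, 0.282]
eef_rot: [180.0, -0.0, 85.9]
ft_force: [0.8, 0.1, -0.2]
opening: 0.995
gripper_force: 0.0
```

```bash
python3 - <<'E'
from h import *
from cell import manip
s=manip.observe();print(s["t"],s["position"],s["eef_rot"])
W=manip.get_image("wrist");pickle.dump(W,open("w9.pkl","wb"));cv2.imwrite("pics/w9.png",W["pixels"][:,:,::-1])
g=cv2.cvtColor(W["pixels"],cv2.COLOR_RGB2GRAY)
m=((g<75)*255).astype(np.uint8);m[260:]=0
n,l,st,c=cv2.connectedComponentsWithStats(m)
for i in range(1,n):
    if st[i,4]>150:print(st[i],c[i].round(1))
for X in([.5838,.2175,.155],[.5838,.2175,.131],[.5838,.2175,.144],[.5697,.0932,.134],[.4619,.1565,.144]):print(X,pr(W,X).round(1))
E
```

```text
18.3167 [0.5526698  0.0901832  0.28203734] [ 1.79979946e+02 -4.27022328e-02  8.58954109e+01]
[531   0  22  28 493] [541.3  11.6]
[ 338   30   36   43 1149] [355.1  50.9]
[ 408   90   30   63 1243] [422.6 121.4]
[ 487  110   57   49 1568] [511.7 132.1]
[558 128  25  25 286] [567.5 138.9]
[209 130  23  19 213] [219.8 138.8]
[330 199  25  30 376] [342.1 210.5]
[ 450  204   44   56 1635] [470.9 232.8]
[0.5838, 0.2175, 0.155] [355.   50.3]
[0.5838, 0.2175, 0.131] [352.3  56.4]
[0.5838, 0.2175, 0.144] [353.7  53.2]
[0.5697, 0.0932, 0.134] [342.7 219.6]
[0.4619, 0.1565, 0.144] [199.9 153.9]
```

```bash
python3 -c "
from cell import manip
print(manip.hand_in())"
```

```text
the job is handed in; nothing more can be done
None
```

I put the round-window filter in the slot, pulled the knob up and shut the shutter over it, then handed the job in at about 18 s; no verdict came back, and I judged the filter home from the wrist image (nothing sticking out of the slot).

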